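# Seat a milling blank in its holder and latch it

## Task

The loose white milling blank lies on the metal loading deck between two holders. With the fingertips, push it sideways over the rim of the empty holder until it drops flat into the round recess; then push that holder's latch by its upright pin, all the way round to its stop, so that the latch arm lies over the blank. The blank is only slid, never lifted, and the jar, the vial and the tape roll stay where they are.

Things in the scene. Friction and masses are not known exactly. Their poses are not given: they have to be found in the camera images.
- blank_mid (a point): Centre (half-way up) of the loose blank: an ivory-white disc of pressed ceramic, diameter 98 mm, 12 mm thick, 0.22 to 0.36 kg, z along its axis. At the start it lies flat on the deck, its centre within 30 mm of the deck's middle line.
- deck: Fixed aluminium loading deck, a plain block with its top 20 mm above the table, 130 mm long in y, x from -65 to +95 mm. Origin: on its underside, mid-way between the two recess centres. The holders, equally high and 120 mm long in y, stand flush against its +y and -y ends; which is the empty one varies. Deck and holders have the same x and y directions.
- recess (a point): Centre of the mouth of the empty holder's round recess, 20 mm above the table, 125 mm from the deck's origin along the deck's y or -y. Recess: diameter 102 mm, 12 mm deep, flat floor, so a seated blank is flush with the top. A blank pushed towards it starts to tip in when its centre is about 14 mm away and lies flat once its centre is within 2 mm. x and y: the holder's axes.
- latch (a joint): Angle (rad) of the empty holder's latch about its upright pivot. 0 = closed, at its stop, the arm pointing to the holder's -x, over the blank. It starts open at 1.4 to 1.7, the arm pointing roughly to the holder's -y, beside the recess; limit 1.75. Closing turns it clockwise seen from above. It stays where it is left; about 0.6 N at the pin moves it.
- latch_pivot (a point): On the latch's pivot axis, 2.5 mm above the holder's top (the height of the arm's underside), 78 mm from the recess centre along the holder's x. The hub round it is 18 mm across and 10 mm high. Its own x turns with the latch; the arm points along its -x.
- latch_pin (a point): Top centre of the latch's upright round steel pin, 10 mm in diameter, 52.5 mm above the table, 50 mm from the pivot axis. The pin rises 24 mm above the arm; the dark steel arm is 12 mm wide, 6 mm thick and ends 55 mm from the pivot axis; its underside is 2.5 mm above the holder's top.
- loaded_recess (a point): Centre of the top of the blank in the other holder, 20 mm above the table, at the opposite end of the deck. That holder is the same, but already holds a blank, flush, with its latch closed over it (arm and pin, 52.5 mm high over the table, from this point's x = 23 to 88 mm); it is all fixed and is left as it is.
- jar_mid (a point): Centre (30 mm up) of a loose white jar with a blue lid, 52 mm in diameter, 60 mm high, standing on the table beyond the deck. Leave it alone.
- vial_mid (a point): Centre (30 mm up) of a loose small amber bottle, 28 mm in diameter, 60 mm high, standing on the table beyond the deck. Leave it alone.
- tape_mid (a point): Centre (10 mm up) of a loose white tape roll, 52 mm in diameter, 20 mm high, lying on the table beyond the deck. Leave it alone.
Things that resemble listed ones, but are neither listed nor needed, are in the scene too. What is shaped like the part that bears recess but green or purple is not meant.

How it is judged (in metres and radians):
On the way, in this order (a step that is already met when the one before it is completed fails the run):
1. the blank lies flat in the empty holder's recess (horizontal distance between blank_mid and recess below 0.005 m and z of blank_mid in the frame of recess below -0.004 m and angle between blank_mid's own z axis and vertical below 0.04 rad), for 0.2 s.
2. the latch is pushed shut over the blank (value of joint latch below 0.1 rad), for 0.2 s.
At the end, for the whole second after the job is handed in: The loose blank lies flat in the empty holder's recess (centre within 5 mm, centre at least 4 mm below the holder's top, tilt under 0.04 rad) and the latch is closed to within 0.1 rad of its stop (all of step 1 and value of joint latch below 0.1 rad); the robot touches nothing.
It fails at once if the blank is lifted (its centre more than 12 mm higher than when lying on the deck) (z of blank_mid in the frame of deck above 0.038 m).
It fails at once if the jar, the vial or the tape roll is moved by more than 15 mm (distance of any of jar_mid, vial_mid, tape_mid from where it was at the start of the episode above 0.015 m).
It also fails if it takes over 54 s, if anything falls off the work surface, if the arm or the gripper's body presses on something with over 40 N, if the wrist force passes 120 N, or if a joint passes its speed limit or range.

## Robot

A 6-joint arm with a two-finger parallel gripper is mounted at the origin on the work surface. World frame = base frame: x ahead of the robot, y to its left, z up, the work surface at z = 0. Lengths are in mm, angles in rad, forces in N, time in s.
With the tool pointing down it reaches from about 275 to 750 mm from the base axis. Payload 10.2 kg.
Tool frame: the origin (TCP) lies at the very end of the fingers, on their centre line; the grasp point (between the pads) lies 19 mm behind it; z points along the fingers, y is the line along which they close (so a half turn about z gives the same grasp; the last joint's range is limited). The gripper opens to 85 mm and grips with 20 to 120 N. Pads are 22 mm wide; open, the fingers measure 114 mm over their backs; the gripper's body (76 mm by 85 mm) begins 54 mm behind the grasp point. The pads swing forward as they close: fully open they stand 13 mm farther back than shut.
Start: joints at [0.937, 0.313, 1.498, -0, 1.331, -0.223], TCP at [209.668, 481.321, 198.194] pointing down, gripper open.
Joint ranges: [-2.94, 2.94], [-0.97, 2.17], [0.19, 2.56], [-1.23, 4.37], [0.02, 3.11], [-2.88, 2.88]. Speed limits (rad/s): [2.39, 2.39, 3.01, 3.14, 3.14, 3.14].

## Interface

Orientations are given as a unit quaternion [w, x, y, z].
In Python, from rig import monitor, eyes, job gives the robot as it stands. The module is installed in compiled form; this text tells all that it offers.
- The arm moves only by the tool send_rows, never from a script. Its argument "targets" is one flat list of numbers, 7 for each row, row after row: the turn, a rotation vector about the tool's x, y, z in degrees, then the shift along the tool's x, y, z in units of 60 mm (1.0 is 60 mm), then the opening, from -1 (shut) to 1 (fully open), so that 0 is half open. A call has 1 to 5 rows; each row shifts and turns the commanded pose from where the row before left it, along the tool's axes as they then stand; what a row does not reach is not made up. A row lasts 1/8 s, in which the tool goes at most 62.5 mm and 10.7 degrees, less where a joint would pass 70% of its speed; a pose out of reach is approached as far as the arm can. A call is refused whole if a number of a shift passes 1 or a number of a turn 10.7, either way. A call with a gripper value outside its range is refused whole. The fingers move at their own pace and stop on an object; "newtons" is the grip in N (left out, the last holds). Time passes only in rows, so rows that do not move let the fingers close. It gives the time, the measured TCP pose, the force, the opening and the grip force at its end, in the units of the state.
- monitor.sense(): the state, without advancing time (a new reading comes with each control period).
- eyes.capture(name): name is "scene" or "top"; returns a dict with "img" (420x560x3 uint8, red, green, blue), "K" (3x3 intrinsics, pixels), "R" (3x3) and "t" (3): a world point X has camera coordinates R X + t. Camera axes: x right, y down, z forward; pixel columns grow to the right and rows downward; lengths in mm; the calibration is good to about 2 mm. A picture is of the moment at which its call begins. There is no depth.
- job.finish_job(): hands the job in; it is judged then, once.
The state is a dict: "time_s": time; "joints": joint angles; "dq": joint speeds; "tau": joint torques, N m; "eef_pos": TCP position; "ee_rot": TCP orientation; "force": force on the tool from outside, world axes, zero at the start; "wrist_torque": the same for the moment, N m; "grip_width": opening from 0.0 (shut) to 1.0 (fully open); "grip_force": force on a finger pad.
Only numpy, scipy, OpenCV 4.12 (cv2) and the standard library are available. Lean on these libraries where they do the work, as an engineer would, in place of code of your own. Each camera call takes 0.05 s, during which the arm holds its last target. There are 200 camera calls.

## Working session

There is one attempt and no reset: what is moved stays moved. The work goes in short steps, Python scripts to look and compute and a tool call to move; the robot and the scene stay as the last step left them, time stands still between calls to the robot, and variables do not carry over. Pictures are saved under pics/ and viewed, at most 10 in all, crops included, and the job is handed in when it is done.

Besides the shell and the picture viewer there is one more tool, called after "Emit:" by a JSON object that holds its "method" and its "body", one argument or row to a line. send_rows: Moves the arm, as the interface text tells. Its arguments: {"type":"object","properties":{"targets":{"type":"array","items":{"type":"number"}},"newtons":{"type":"number"}},"required":["targets"]}

```bash
mkdir -p pics; cat > h.py <<'E'
import numpy as np, cv2
from rig import monitor, eyes, job
def cap(n,f):
    d=eyes.capture(n); cv2.imwrite('pics/'+f,d['img'][:,:,::-1]); return d
def ray(d,u,v,z):
    R=np.array(d['R']);t=np.array(d['t']);K=np.array(d['K'])
    c=-R.T@t; r=R.T@np.linalg.inv(K)@np.array([u,v,1.]); return c+r*(z-c[2])/r[2]
def proj(d,X):
    p=np.array(d['K'])@(np.array(d['R'])@np.array(X)+np.array(d['t'])); return p[:2]/p[2]
E
python3 - <<'E'
from h import *
import pickle
a=cap('top','t0.png');b=cap('scene','s0.png');pickle.dump((a,b),open('c.pkl','wb'))
for d in(a,b):print(-np.array(d['R']).T@d['t'],d['K'])
s=monitor.sense();print({k:np.round(s[k],3) for k in s})
E
```

```text
[ 307.53204389 -124.33170569 1322.35118947] [[523.52581194   0.         276.76939677]
 [  0.         523.52581194 207.12653074]
 [  0.           0.           1.        ]]
[1258.05771351  463.71189653  740.39962186] [[516.21724337   0.         273.10779078]
 [  0.         516.21724337 213.34922393]
 [  0.           0.           1.        ]]
{'time_s': np.float64(0.1), 'joints': array([ 0.937,  0.313,  1.498,  0.   ,  1.331, -0.223]), 'dq': array([ 0.   , -0.002, -0.003, -0.001,  0.001, -0.001]), 'tau': array([ 2.0000e-03, -4.1290e+01, -2.6015e+01, -0.0000e+00,  3.0000e-03,
       -0.0000e+00]), 'eef_pos': array([209.511, 481.105, 197.688]), 'ee_rot': array([-0.   ,  0.204,  0.979, -0.001]), 'force': array([0.407, 0.282, 0.177]), 'wrist_torque': array([ 0.011,  0.   , -0.013]), 'grip_force': np.float64(0.0), 'grip_width': np.float64(1.002)}
```

View pics/t0.png

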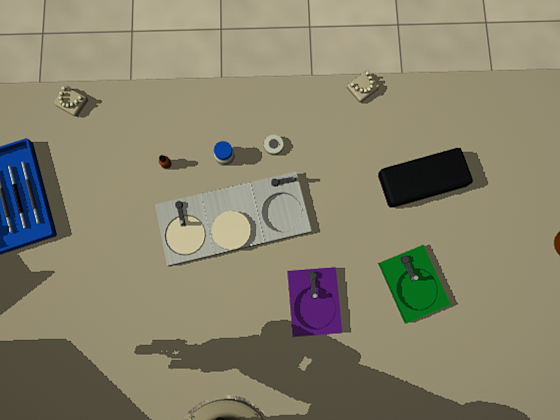

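View pics/s0.png

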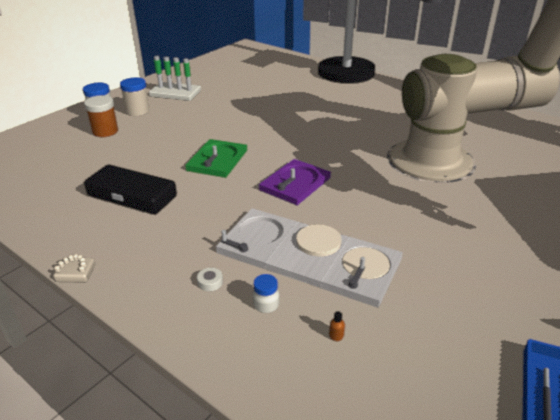

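Top view: the candidates for the holder are grey (282,212), purple (315,305) and green (415,287). The blank is either loose at (231,230) or already loaded under a latch at (185,235). I choose the grey holder on the right, with its latch hub at (275,182) and arm pointing right, and the loose disc at (231,230). The jar (223,152), vial (165,161) and tape roll (274,145) stand beyond the deck.

```bash
python3 - <<'E'
from h import *
import pickle
a,b=pickle.load(open('c.pkl','rb'))
im=a['img'];hsv=cv2.cvtColor(im,cv2.COLOR_RGB2HSV)
cr=im[150:280,140:340];cv2.imwrite('pics/crop.png',cv2.resize(cr,(800,520),interpolation=cv2.INTER_CUBIC)[:,:,::-1])
for p in[(231,230),(210,195),(255,190),(130,220),(300,215),(282,212),(310,232),(185,245)]:print(p,im[p[1],p[0]],hsv[p[1],p[0]])
roi=np.zeros(im.shape[:2],np.uint8);roi[165:275,145:325]=255
# ivory
m=((hsv[...,2]>205)&(hsv[...,1]>40)).astype(np.uint8)*255&roi
cs=[c for c in cv2.findContours(m,cv2.RETR_EXTERNAL,cv2.CHAIN_APPROX_NONE)[0] if cv2.contourArea(c)>300]
for c in cs:
    (e,ax,an)=cv2.fitEllipse(cv2.convexHull(c))
    for z in(20,32):
        p=ray(a,*e,z);print('ivory',np.round(e,1),np.round(ax,1),z,p.round(1),np.array(ax)*(a['t'][2]-z)/523)
g=(hsv[...,1]<30).astype(np.uint8)*255&roi
cv2.imwrite('pics/g.png',g|m)
c=max(cv2.findContours(cv2.morphologyEx(g|m,cv2.MORPH_OPEN,np.ones((3,3))),cv2.RETR_EXTERNAL,cv2.CHAIN_APPROX_NONE)[0],key=cv2.contourArea)
r=cv2.minAreaRect(c);P=np.array([ray(a,*q,20)for q in cv2.boxPoints(r)]);print(r,P.round(1),np.linalg.norm(P-np.roll(P,1,0),axis=1))
E
```

```text
(231, 230) [201 192 155] [ 24  58 201]
(210, 195) [161 162 149] [ 32  20 162]
(255, 190) [159 160 147] [ 32  21 160]
(130, 220) [154 145 118] [ 22  60 154]
(300, 215) [170 171 157] [ 32  21 171]
(282, 212) [165 167 154] [ 35  20 167]
(310, 232) [59 57 45] [26 61 59]
(185, 245) [199 191 154] [ 25  58 199]
((231.9278564453125, 218.19345092773438), (62.75677490234375, 147.95941162109375), 76.75948333740234) [[ 588.8  175.1   20. ]
 [ 667.2 -193.8   20. ]
 [ 507.2 -223.9   20. ]
 [ 432.9  136.9   20. ]] [160.54013935 377.12640217 162.85164284 368.3624617 ]
```

View pics/crop.png

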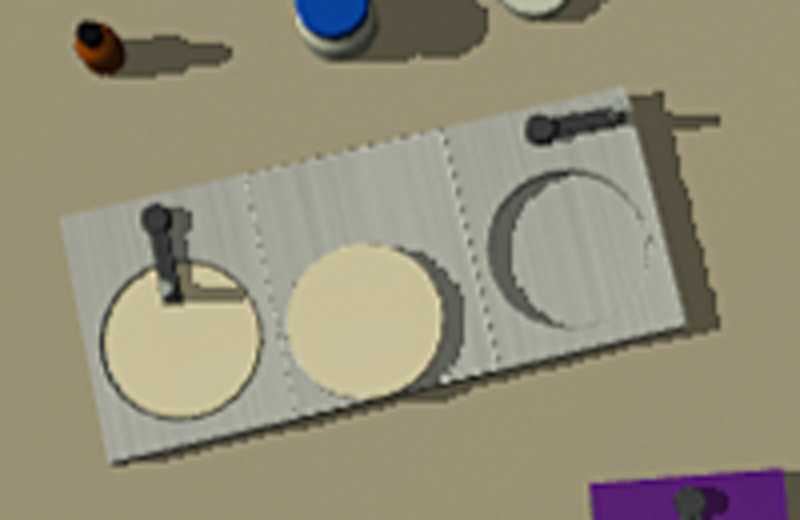

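The crop shows the loose disc at crop (365,320), the grey holder's recess at (571,250) with its hub at (540,128), and the arm pointing right to a pin near (620,117). The choice holds.

```bash
python3 - <<'E'
from h import *
import pickle
a,b=pickle.load(open('c.pkl','rb'))
im=a['img'];hsv=cv2.cvtColor(im,cv2.COLOR_RGB2HSV)
roi=np.zeros(im.shape[:2],np.uint8);roi[165:275,145:325]=255
m=((hsv[...,2]>180)&(hsv[...,1]>45)).astype(np.uint8)*255&roi
for c in cv2.findContours(m,cv2.RETR_EXTERNAL,cv2.CHAIN_APPROX_NONE)[0]:
    if cv2.contourArea(c)<300: continue
    e,ax,an=cv2.fitEllipse(cv2.convexHull(c))
    for z in(20,32): print('ivory',np.round(e,1),z,ray(a,*e,z).round(1),np.array(ax)*(1322-z)/523)
C=lambda u,v,z:ray(a,140+u/4-.4,150+v/4-.4,z)
cor=np.array([C(62,218,20),C(625,88,20),C(685,325,20),C(112,463,20)]);print(cor.round(1),np.linalg.norm(cor-np.roll(cor,1,0),axis=1))
print('recess',C(571,250,20),'loaded',C(181,340,20),'hub',C(540,128,32.5),'pin',C(622,116,52.5))
# scene view recess and hub/pin from projecting
for X in (C(571,250,20),C(540,128,32.5),C(622,116,52.5)): print(proj(b,X))
cv2.imwrite('pics/crop2.png',cv2.resize(b['img'][200:300,200:410],(798,380),interpolation=cv2.INTER_CUBIC)[:,:,::-1])
E
```

```text
ivory [185.  234.7] 20 [509.2  93.   20. ] [91.16892824 94.18781095]
ivory [185.  234.7] 32 [507.3  91.   32. ] [90.32866163 93.31972053]
ivory [230.5 229.8] 20 [518.2 -21.4  20. ] [94.24561692 95.50240052]
ivory [230.5 229.8] 32 [516.2 -22.4  32. ] [93.37699372 94.62219406]
[[ 589.9  169.1   20. ]
 [ 664.9 -191.4   20. ]
 [ 509.6 -223.3   20. ]
 [ 433.6  135.7   20. ]] [159.78618863 368.19322174 158.55652222 366.9153437 ]
recess [ 559.76418089 -153.16510391   20.        ] loaded [509.42643302  93.30563743  20.        ] hub [ 636.78682209 -135.76902494   32.5       ] pin [ 637.93859376 -187.12907529   52.5       ]
[260.84830419 229.35003505]
[243.78545689 245.05676806]
[225.42454615 228.98679105]
```

View pics/crop2.png

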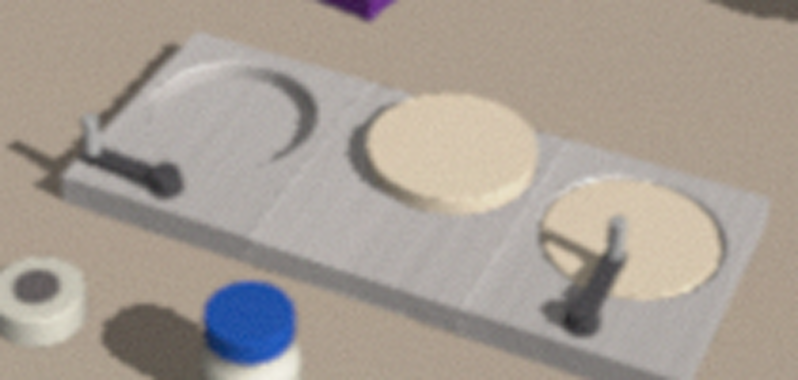

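The scene crop confirms it: the open latch's pin is at crop (90,122) and its hub at (165,180), and the loose disc lies mid-deck at (452,150). The sizes fit: 368 × 159 mm outline, 251 mm between recesses, 51 mm from hub to pin.

Plan: turn the tool so both fingertips straddle the rear of the blank, then push along (0.32, -0.95).

Emit:
{"method": "send_rows", "body": {
  "targets": [0,0,9.6,0,0,0,0.2,0,0,9.6,0,0,0,0.2,0,0,9.6,0,0,0,0.2,0,0,9.6,0,0,0,0.2,0,0,9.5,0,0,0,0.2]
}}

```text
time_s: 0.72
eef_pos: [209.5, 481.2, 197.8]
ee_rot: [0.0, 0.586, 0.81, -0.0]
force: [-0.4, -0.5, 0.1]
grip_width: 0.598
grip_force: 0.0
```

Emit:
{"method": "send_rows", "body": {
  "targets": [0,0,0,-0.855,0.217,0,0.2,0,0,0,-0.855,0.217,0,0.2,0,0,0,-0.855,0.217,0,0.2,0,0,0,-0.855,0.217,0,0.2,0,0,0,-0.855,0.217,0,0.2]
}}

```text
time_s: 1.35
eef_pos: [353.6, 257.3, 198.1]
ee_rot: [-0.0, 0.584, 0.812, -0.0]
force: [0.7, 1.3, 1.8]
grip_width: 0.605
grip_force: 0.0
```

Emit:
{"method": "send_rows", "body": {
  "targets": [0,0,0,-0.855,0.217,0,0.2,0,0,0,-0.855,0.217,0,0.2,0,0,0,-0.855,0.217,0,0.2,0,0,0,-0.855,0.217,0,0.2,0,0,0,-0.855,0.217,0,0.2]
}}

```text
time_s: 1.98
eef_pos: [497.0, 34.8, 198.0]
ee_rot: [-0.0, 0.584, 0.812, -0.0]
force: [0.2, 0.8, -0.2]
grip_width: 0.602
grip_force: 0.0
```

Emit:
{"method": "send_rows", "body": {
  "targets": [0,0,0,0,0,0.65,0.2,0,0,0,0,0,0.65,0.2,0,0,0,0,0,0.65,0.2,0,0,0,0,0,0.65,0.2,0,0,0,0,0,0,0.2]
}}

```text
time_s: 2.6
eef_pos: [494.6, 36.7, 40.2]
ee_rot: [-0.003, 0.584, 0.812, -0.001]
force: [0.7, 0.3, 0.5]
grip_width: 0.602
grip_force: 0.0
```

```bash
python3 - <<'E'
from h import *
d=cap('scene','s1.png');cv2.imwrite('pics/s1c.png',cv2.resize(d['img'][130:310,200:420],(733,600),interpolation=cv2.INTER_CUBIC)[:,:,::-1])
E
```

```text
(no output)
```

View pics/s1c.png

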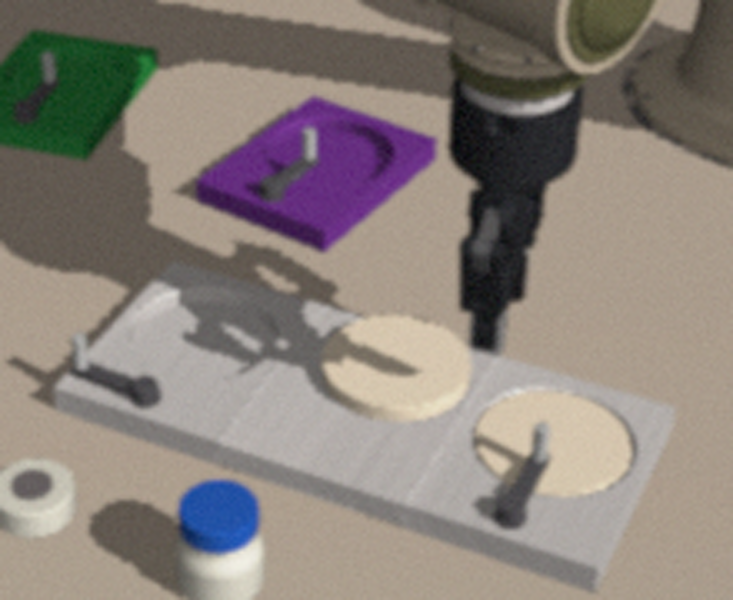

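Both fingertips stand just behind the blank, clear of it (crop (490,340)). I'll feel downward for the deck.

Emit:
{"method": "send_rows", "body": {
  "targets": [0,0,0,0,0,0.08,0.2,0,0,0,0,0,0.08,0.2,0,0,0,0,0,0.08,0.2,0,0,0,0,0,0,0.2]
}}

```text
time_s: 3.15
eef_pos: [496.3, 36.5, 27.6]
ee_rot: [-0.0, 0.584, 0.812, -0.0]
force: [-0.0, 0.4, 0.6]
grip_width: 0.601
grip_force: 0.0
```

Emit:
{"method": "send_rows", "body": {
  "targets": [0,0,0,0,0,0.03,0.2,0,0,0,0,0,0.03,0.2]
}}

```text
time_s: 3.4
eef_pos: [496.5, 36.5, 24.2]
ee_rot: [0.0, 0.584, 0.812, 0.0]
force: [0.0, -1.0, -0.1]
grip_width: 0.6
grip_force: 0.0
```

Emit:
{"method": "send_rows", "body": {
  "targets": [0,0,0,0,0,0.03,0.2,0,0,0,0,0,0.02,0.2]
}}

```text
time_s: 3.65
eef_pos: [496.4, 36.5, 21.1]
ee_rot: [-0.0, 0.584, 0.812, -0.0]
force: [0.8, -0.4, 0.6]
grip_width: 0.6
grip_force: 0.0
```

Emit:
{"method": "send_rows", "body": {
  "targets": [0,0,0,0,0,0.02,0.2,0,0,0,0,0,0.01,0.2]
}}

```text
time_s: 3.9
eef_pos: [496.4, 36.5, 19.3]
ee_rot: [-0.0, 0.584, 0.812, -0.0]
force: [-0.5, -0.0, 0.2]
grip_width: 0.6
grip_force: 0.0
```

Emit:
{"method": "send_rows", "body": {
  "targets": [0,0,0,0,0,0.02,0.2,0,0,0,0,0,0.02,0.2]
}}

```text
time_s: 4.15
eef_pos: [496.4, 36.5, 16.9]
ee_rot: [-0.0, 0.584, 0.812, 0.0]
force: [0.8, -0.1, -0.3]
grip_width: 0.597
grip_force: 0.0
```

Emit:
{"method": "send_rows", "body": {
  "targets": [0,0,0,0,0,0.02,0.2,0,0,0,0,0,0.02,0.2]
}}

```text
time_s: 4.4
eef_pos: [496.4, 36.5, 14.5]
ee_rot: [-0.0, 0.584, 0.812, 0.0]
force: [-0.4, 0.1, 0.3]
grip_width: 0.599
grip_force: 0.0
```

Emit:
{"method": "send_rows", "body": {
  "targets": [0,0,0,0,0,0.02,0.2,0,0,0,0,0,0.02,0.2]
}}

```text
time_s: 4.65
eef_pos: [496.4, 36.4, 12.1]
ee_rot: [-0.0, 0.584, 0.812, -0.0]
force: [0.3, -0.7, 0.1]
grip_width: 0.601
grip_force: 0.0
```

Emit:
{"method": "send_rows", "body": {
  "targets": [0,0,0,0,0,0.02,0.2,0,0,0,0,0,0.02,0.2]
}}

```text
time_s: 4.9
eef_pos: [496.4, 36.5, 9.7]
ee_rot: [-0.0, 0.584, 0.812, -0.0]
force: [0.3, 0.0, -0.1]
grip_width: 0.599
grip_force: 0.0
```

```bash
python3 - <<'E'
from h import *
d=cap('scene','s2.png');cv2.imwrite('pics/s2c.png',cv2.resize(d['img'][195:285,290:410],(800,600),interpolation=cv2.INTER_CUBIC)[:,:,::-1])
for s in(-1,1):
  for k in (25,40):
    print(s*k,(proj(d,np.array([496.4+.948*s*k,36.5+.319*s*k,20])))-[290,195])
E
```

```text
-25 [59.346561   46.39878761]
-40 [60.95567528 42.38352291]
25 [53.74335403 60.38061565]
40 [51.98655466 64.76440279]
```

View pics/s2c.png

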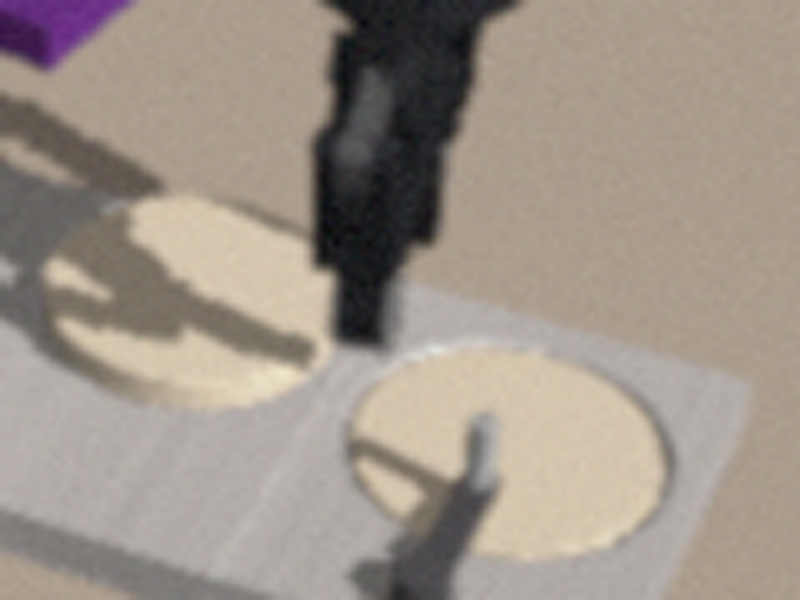

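```bash
python3 - <<'E'
from h import *
d=cap('scene','s3.png');t=cap('top','t3.png')
for k in (-33,0,25,33,40):
  for z in (10,20,30,40,50):
    print(k,z,(proj(d,np.array([496.4+.948*k,36.5+.319*k,z]))-[290,195]).round(1),end=' ')
  print()
print(d['img'][235:265,343].sum(1), d['img'][235:265,346].sum(1))
a=cv2.resize(t['img'][150:280,140:300],(640,520),interpolation=cv2.INTER_CUBIC)
cv2.imwrite('pics/t3c.png',a[:,:,::-1])
for k in (-33,33): print(proj(t,[496.4+.948*k,36.5+.319*k,30])*4-[560,600])
E
```

```text
-33 10 [59.9 47.8] -33 20 [60.2 44.2] -33 30 [60.5 40.7] -33 40 [60.9 37.1] -33 50 [61.2 33.5] 
0 10 [56.3 56.8] 0 20 [56.6 53.3] 0 30 [56.9 49.7] 0 40 [57.2 46.1] 0 50 [57.6 42.4] 
25 10 [53.4 63.9] 25 20 [53.7 60.4] 25 30 [54.1 56.8] 25 40 [54.4 53.2] 25 50 [54.7 49.5] 
33 10 [52.5 66.3] 33 20 [52.8 62.7] 33 30 [53.1 59.1] 33 40 [53.4 55.5] 33 50 [53.7 51.8] 
40 10 [51.7 68.3] 40 20 [52.  64.8] 40 30 [52.3 61.2] 40 40 [52.6 57.5] 40 50 [52.9 53.8] 
[ 97  72  83  99 102 102  95  91  90  77  87 249 401 519 532 535 542 545
 537 523 502 492 515 516 510 443 348 316 357 450] [ 61  79  84 105 122 128 120 119 136 128 151 208 340 466 520 554 558 525
 545 568 583 580 585 575 579 554 454 354 352 440]
[285.32789037 403.69657324]
[251.06316372 304.93164589]
```

View pics/t3c.png

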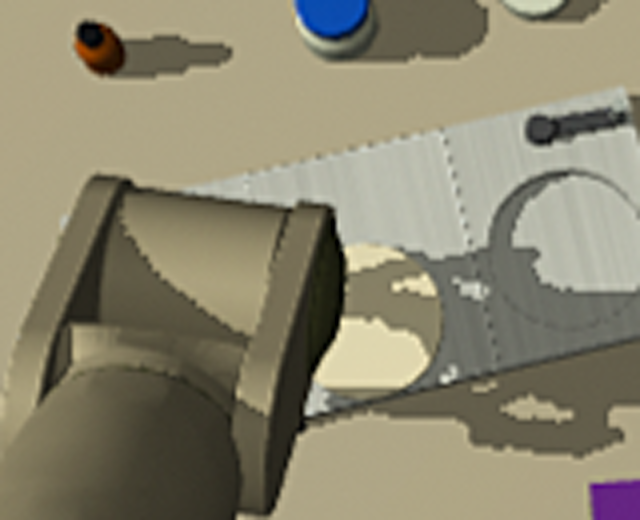

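```bash
python3 - <<'E'
from h import *
d=eyes.capture('scene')
f=lambda u,v,z:ray(d,290+u/6.667-.4,195+v/6.667-.4,z)
top=np.array([536.8,98.9,52.5]);print(proj(d,top)-[290,195],np.array([485,413])/6.667)
sh=f(350,440,20);L=(top-sh)/(top-sh)[2];print('light/mm',L)
S=f(310,352,32);print('shadow',S)
for u in (345,360,375):
  C=f(u,347,1000.);D=f(u,347,0)-C
  A=np.c_[L,-D];s,_,_,_=np.linalg.lstsq(A,C-S,rcond=None)
  p=S+L*s[0];q=C+D*s[1];print(u,p,q)
s=monitor.sense();print(s['joints'],s['eef_pos'])
# recheck: does the tip pixel at TCP x,y line
for z in (15,20,25,30,40): print(z,f(360,347,z))
E
```

```text
[73.12699033 63.25328997] [72.74636268 61.94690265]
light/mm [0.01197162 1.47721392 1.        ]
shadow [520.4131472   24.45908444  32.        ]
345 [520.51613899  37.16754851  40.60299509] [520.50168102  37.15018468  40.62881826]
360 [520.55870649  42.42007965  44.15869619] [520.8198026   42.73298751  43.69333859]
375 [520.60090088  47.6265715   47.68323098] [521.13603815  48.26655456  46.73143264]
[-1.62502768e-01  4.95192896e-01  1.78776981e+00 -1.04788641e-05
  8.58647616e-01 -4.86501942e-01] [496.40173584  36.46604079   9.80070329]
15 [490.45719858  25.39527912  15.        ]
20 [495.74807889  28.41648705  20.        ]
25 [501.03895919  31.43769497  25.        ]
30 [506.3298395  34.4589029  30.       ]
40 [516.91160012  40.50131875  40.        ]
```

Emit:
{"method": "send_rows", "body": {
  "targets": [0,0,0,0,0,0.03,0.2,0,0,0,0,0,0.03,0.2,0,0,0,0,0,0,0.2]
}}

```text
time_s: 5.48
eef_pos: [496.3, 36.5, 6.0]
ee_rot: [-0.0, 0.584, 0.812, -0.0]
force: [0.7, -0.3, 0.3]
grip_width: 0.601
grip_force: 0.0
```

```bash
python3 - <<'E'
from h import *
d=cap('scene','s4.png')
print(d['img'].sum(2)[240:266:1,330:356:2])
E
```

```text
[[593 589 583 597 543 276  76  87 131 304 449 535 534]
 [587 577 584 587 547 267  90  70 127 319 472 523 528]
 [536 574 584 583 548 254  92  96 126 330 475 527 524]
 [415 520 573 594 532 230  86  71 125 338 464 531 523]
 [337 404 525 588 527 220  68  80 140 355 484 520 534]
 [333 348 393 523 528 204  89  66 146 355 476 521 530]
 [338 342 337 407 538 220  83  89 145 356 495 539 579]
 [336 332 329 374 551 305 196 129 182 359 530 581 655]
 [339 345 335 375 578 436 388 314 288 420 570 625 583]
 [451 417 340 390 558 507 531 473 429 521 570 578 579]
 [606 575 370 422 512 542 541 533 543 596 564 563 588]
 [642 633 446 440 511 563 536 543 578 571 582 576 572]
 [642 639 534 498 511 557 533 548 520 574 585 586 581]
 [634 592 521 521 529 538 540 515 538 584 579 580 573]
 [608 539 504 514 532 533 550 494 570 578 579 576 588]
 [538 522 524 519 555 540 543 513 583 582 579 587 580]
 [516 519 524 536 553 524 532 554 586 577 574 579 578]
 [516 529 512 549 543 544 508 568 585 578 586 584 584]
 [523 526 526 552 534 533 457 569 585 583 575 583 581]
 [519 521 531 547 525 525 438 554 583 587 583 584 582]
 [524 529 541 541 530 531 419 472 554 574 584 590 581]
 [511 516 543 536 532 512 362 365 452 549 579 589 591]
 [521 526 530 535 512 525 337 330 351 448 554 578 581]
 [515 533 530 520 533 501 352 399 361 355 452 553 580]
 [516 546 529 531 512 504 418 529 435 350 359 462 552]
 [518 553 529 524 513 519 447 534 551 426 350 366 457]]
```

Emit:
{"method": "send_rows", "body": {
  "targets": [0,0,0,0,0,0.04,0.2,0,0,0,0,0,0.04,0.2,0,0,0,0,0,0.04,0.2]
}}

```text
time_s: 5.9
eef_pos: [496.4, 36.4, -1.2]
ee_rot: [-0.0, 0.584, 0.812, -0.0]
force: [0.5, -0.8, 0.4]
grip_width: 0.599
grip_force: 0.0
```

Emit:
{"method": "send_rows", "body": {
  "targets": [0,0,0,0,0,0.03,0.2,0,0,0,0,0,0.03,0.2]
}}

```text
time_s: 6.15
eef_pos: [496.4, 36.5, -4.7]
ee_rot: [-0.0, 0.584, 0.812, -0.0]
force: [0.3, -0.9, -1.1]
grip_width: 0.603
grip_force: 0.0
```

```bash
python3 - <<'E'
from h import *
d=cap('scene','s5.png');o=cv2.resize(d['img'][130:310,200:420],(733,600),interpolation=cv2.INTER_CUBIC)
cv2.imwrite('pics/s5c.png',o[:,:,::-1])
E
```

```text
(no output)
```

View pics/s5c.png

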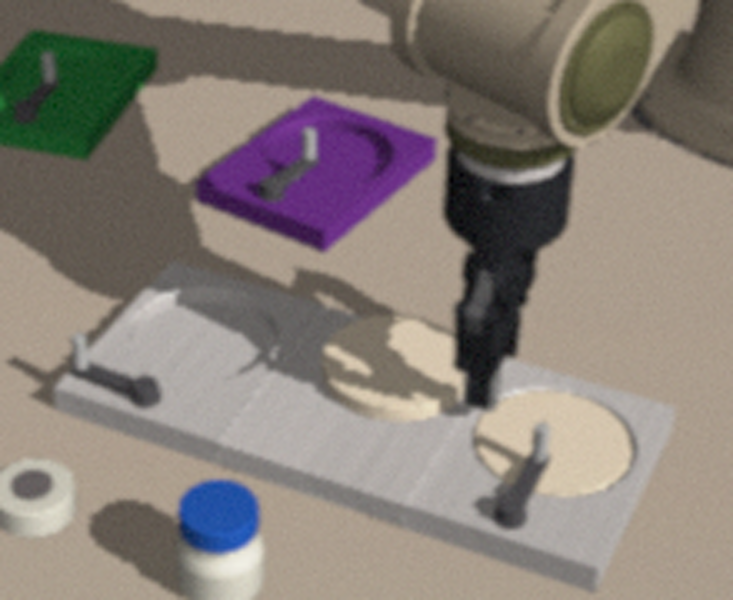

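The crop shows the near fingertip at (480,407), with its shadow on the deck at (455,408). So the tip really is about 8 mm above the deck, roughly 30 mm above the reported TCP height. From here I rely on contact and the images for height, and ease down further.

Emit:
{"method": "send_rows", "body": {
  "targets": [0,0,0,0,0,0.03,0.2,0,0,0,0,0,0.03,0.2,0,0,0,0,0,0,0.2]
}}

```text
time_s: 6.58
eef_pos: [496.3, 36.5, -8.3]
ee_rot: [-0.0, 0.584, 0.812, -0.0]
force: [-0.3, 0.1, -0.3]
grip_width: 0.601
grip_force: 0.0
```

Emit:
{"method": "send_rows", "body": {
  "targets": [0,0,0,0,0,0.03,0.2,0,0,0,0,0,0,0.2]
}}

```text
time_s: 6.82
eef_pos: [496.3, 36.5, -10.1]
ee_rot: [-0.0, 0.584, 0.812, -0.0]
force: [0.2, -0.1, -0.3]
grip_width: 0.601
grip_force: 0.0
```

Emit:
{"method": "send_rows", "body": {
  "targets": [0,0,0,0,0,0.03,0.2,0,0,0,0,0,0,0.2]
}}

```text
time_s: 7.08
eef_pos: [496.3, 36.5, -11.9]
ee_rot: [-0.0, 0.584, 0.812, -0.0]
force: [0.1, 0.4, -0.3]
grip_width: 0.598
grip_force: 0.0
```

Emit:
{"method": "send_rows", "body": {
  "targets": [0,0,0,0,0,0.03,0.2,0,0,0,0,0,0,0.2]
}}

```text
time_s: 7.32
eef_pos: [496.3, 36.5, -13.7]
ee_rot: [-0.0, 0.584, 0.812, -0.0]
force: [-0.3, -0.1, -0.7]
grip_width: 0.605
grip_force: 0.0
```

Emit:
{"method": "send_rows", "body": {
  "targets": [0,0,0,0,0,0.03,0.2,0,0,0,0,0,0,0.2]
}}

```text
time_s: 7.58
eef_pos: [496.3, 36.5, -15.5]
ee_rot: [-0.0, 0.584, 0.812, -0.0]
force: [0.6, 0.2, 0.2]
grip_width: 0.604
grip_force: 0.0
```

```bash
python3 - <<'E'
from h import *
d=cap('scene','s6.png')
print(d['img'].sum(2)[246:266:1,326:356:2])
for z in (20,25,30):
  for k in (25,40): print(z,k,proj(d,[496.4+.948*k,36.5+.319*k,z]).round(1))
E
```

```text
[[329 341 343 338 389 384 501 162  73  58 101 301 498 523 575]
 [331 326 327 330 330 363 523 179  79  43 112 338 525 578 642]
 [332 332 347 327 341 368 506 181 106  83 169 370 537 623 589]
 [335 355 425 372 347 367 473 169  92  87 187 364 539 574 571]
 [342 374 570 404 337 346 386 154  91  79 172 340 529 578 584]
 [362 473 623 409 349 309 292 134  94  95 226 370 559 582 583]
 [501 608 607 385 314 304 281 131  96  79 205 398 567 578 574]
 [604 635 560 339 301 296 282 147  77  80 202 386 562 586 585]
 [623 614 542 361 293 295 288 159  92  91 218 406 574 591 580]
 [602 547 525 450 382 344 316 223 196 162 268 445 586 584 591]
 [528 517 520 513 484 456 416 353 357 341 354 505 588 583 581]
 [504 510 517 520 527 535 515 471 471 504 483 544 575 589 583]
 [516 523 531 520 532 539 545 520 456 561 564 581 584 575 587]
 [521 531 524 512 539 546 529 535 435 557 580 583 573 585 580]
 [520 512 518 518 539 540 536 516 419 477 551 576 572 581 574]
 [516 520 521 532 546 530 538 519 347 357 452 554 576 584 583]
 [518 523 521 516 531 539 530 519 335 328 350 455 554 585 589]
 [522 517 522 529 528 531 524 515 346 397 350 349 456 551 585]
 [515 526 523 545 535 522 518 511 408 532 433 357 338 450 554]
 [518 523 538 557 534 524 513 515 454 528 558 432 343 357 450]]
20 25 [343.7 255.4]
20 40 [342.  259.8]
25 25 [343.9 253.6]
25 40 [342.1 258. ]
30 25 [344.1 251.8]
30 40 [342.3 256.2]
```

The tip and its shadow now meet at row 256, so the tip is a few millimetres at most above the deck. I start the push.

Emit:
{"method": "send_rows", "body": {
  "targets": [0,0,0,-0.1,0,0,0.2,0,0,0,-0.15,0,0,0.2,0,0,0,-0.2,0,0,0.2,0,0,0,-0.2,0,0,0.2,0,0,0,-0.15,0,0,0.2]
}}

```text
time_s: 8.25
eef_pos: [511.9, -10.0, -15.4]
ee_rot: [-0.0, 0.584, 0.812, 0.0]
force: [-1.1, 2.2, 0.1]
grip_width: 0.601
grip_force: 0.8
```

```bash
cat > bl.py <<'E'
from h import *
import sys
d=cap('top','tb%s.png'%sys.argv[1]);im=d['img'];hsv=cv2.cvtColor(im,cv2.COLOR_RGB2HSV)
z=float(sys.argv[2])
# predicted blank location 52.8 ahead
s=monitor.sense();e=s['eef_pos'];push=np.array([.3195,-.9476]);b=np.array(e[:2])+52.8*push
R=np.array([560.2,-152.9])
print('pred blank',b.round(1),'left',(R-b).round(1),'along',(R-b)@push,'perp',(R-b)@[.9476,.3195])
m=((hsv[...,1]>45)&(hsv[...,0]>18)&(hsv[...,0]<30)).astype(np.uint8)*255
lit=((hsv[...,2]>180)&(m>0)).astype(np.uint8)
c=proj(d,[*b,z]);msk=np.zeros_like(lit);cv2.circle(msk,tuple(int(v) for v in c),32,1,-1)
lit&=msk
pts=np.argwhere(lit)[:,::-1].astype(np.float32)
W=np.array([ray(d,u,v,z)[:2] for u,v in pts]);r=W-R
# extreme points along directions
from scipy.spatial import ConvexHull
H=W[ConvexHull(W).vertices]
from scipy.optimize import least_squares
f=least_squares(lambda p:np.hypot(*(H-p).T)-48.5,b,loss='soft_l1')
print('fit',f.x.round(1),'left',(R-f.x).round(1),'res',np.round(f.fun,1))
E
python3 bl.py 1 32; python3 - <<'E'
import sys;sys.path.insert(0,'.')
E
```

```text
pred blank [529.3 -60.8] left [ 30.9 -92.1] along 97.14793262995795 perp -0.09507729802691063
fit [521.7 -60.4] left [ 38.5 -92.5] res [34.9 22.4 22.3  0.5  0.3  4. ]
```

Emit:
{"method": "send_rows", "body": {
  "targets": [0,0,0,-0.2,0,0,0.2,0,0,0,-0.2,0,0,0.2,0,0,0,-0.2,0,0,0.2,0,0,0,-0.2,0,0,0.2,0,0,0,-0.2,0,0,0.2]
}}

```text
time_s: 8.93
eef_pos: [531.0, -66.7, -15.4]
ee_rot: [-0.0, 0.584, 0.812, -0.0]
force: [-0.8, 1.8, 0.7]
grip_width: 0.598
grip_force: 0.8
```

```bash
python3 - <<'E'
from h import *
a=cap('top','t7.png');b=cap('scene','s7.png')
x=cv2.resize(a['img'][165:265,200:333],(400,300),interpolation=cv2.INTER_CUBIC)
y=cv2.resize(b['img'][195:295,210:343],(400,300),interpolation=cv2.INTER_CUBIC)
cv2.imwrite('pics/m7.png',np.hstack([x,y])[:,:,::-1])
E
```

```text
(no output)
```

View pics/m7.png

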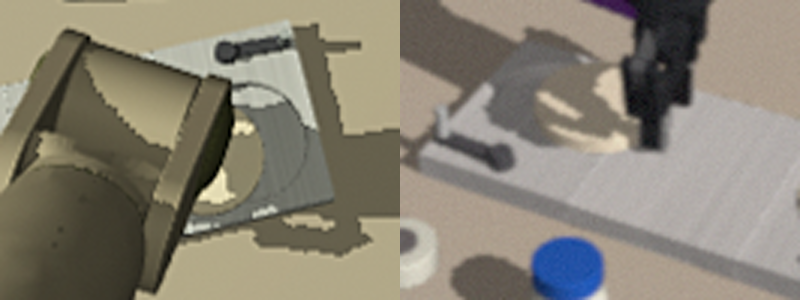

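The left half shows the blank with its leading edge at (263,160), about 37 mm short of the recess's far edge at (308,150). It is aligned, and the remaining distance matches my prediction of 38 mm.

Emit:
{"method": "send_rows", "body": {
  "targets": [0,0,0,-0.15,0,0,0.2,0,0,0,-0.15,0,0,0.2,0,0,0,-0.12,0,0,0.2,0,0,0,-0.08,0,0,0.2,0,0,0,-0.05,0,0,0.2]
}}

```text
time_s: 9.65
eef_pos: [541.5, -97.5, -15.4]
ee_rot: [0.0, 0.584, 0.812, 0.0]
force: [0.5, 1.7, -0.6]
grip_width: 0.602
grip_force: 0.6
```

Emit:
{"method": "send_rows", "body": {
  "targets": [0,0,0,-0.03,0,0,0.2,0,0,0,-0.02,0,0,0.2]
}}

```text
time_s: 9.9
eef_pos: [542.2, -100.1, -15.5]
ee_rot: [-0.0, 0.584, 0.812, -0.0]
force: [0.9, 0.9, 0.1]
grip_width: 0.602
grip_force: 0.6
```

Emit:
{"method": "send_rows", "body": {
  "targets": [0,0,0,-0.03,0,0,0.2,0,0,0,-0.02,0,0,0.2,0,0,0,0,0,0,0.2]
}}

```text
time_s: 10.28
eef_pos: [543.3, -103.1, -15.4]
ee_rot: [0.0, 0.584, 0.812, -0.0]
force: [0.2, -0.8, -0.2]
grip_width: 0.601
grip_force: 0.0
```

```bash
python3 - <<'E'
from h import *
a=cap('top','t8.png')
R=np.array([560.2,-152.9])
g=a['img'].sum(2).astype(int);sat=cv2.cvtColor(a['img'],cv2.COLOR_RGB2HSV)[...,1]
print(proj(a,[*R,20]))
# saturation map around recess (blank is ivory: high sat)
print(sat[190:236:2,266:312:2])
E
```

```text
[282.23988625 211.93425825]
[[ 70  70  72  73  71  72  74  72  74  73  74  72  73  71  67  20  20  20
   73  63  63  64  63]
 [ 73  70  71  69  71  69  74  73  75  73  73  74  72  77  36  19  19  18
   57  63  65  62  63]
 [ 71  70  71  71  72  75  72  71  73  71  72  72  71 113  45  22  20  24
   54  63  61  64  64]
 [ 69  69  69  68  72  72  71  73  71  74  74  73  71 120 237  22  21  22
   32  66  66  63  63]
 [ 70  69  67  69  68  72  71  71  74  71  73  74  92 124 161  14  20  20
   19  66  63  65  63]
 [ 67  69  67  67  69  67  72  72  72  73  72  73 128 116 216  58  13  21
   20  60  65  63  63]
 [ 68  66  68  67  67  68  72  71  72  73  72  80 128 123 182  56  49  21
   20  45  63  63  63]
 [ 69  68  68  68  68  70  74  73  74  72  72 120 124 128  66  58  56  17
   18  32  66  63  62]
 [ 72  78  70  67  66  73  73  73  72  72  71 127 120 174  62  63  64  40
   22  18  68  63  63]
 [ 72  73  73  69  72  73  74  71  73  74  97 121 124 159  64  62  63  52
   17  20  63  65  63]
 [ 73  75  71  72  71  74  72  74  71  73 113 120 132  67  62  63  61  66
   18  20  48  66  63]
 [ 73
[... 459 characters left out ...]
 18  22  20  26  64]
 [ 75  74  72  73  73  74  76  67 180  89  56  54  55  55  56  64  63  20
   20  20  20  20  63]
 [ 73  72  72  73  71  72  73  76  79  52  54  53  54  55  54  66  21  24
   20  22  24  18  59]
 [ 74  73  70  72  72  72  64  65  54  53  51  52  54  54  62  33  22  23
   22  20  24  24  41]
 [ 70  72  71  73  71  76  67  64  63  65  63  66  67  64  18  19  23  18
   21  20  22  20  28]
 [ 73  70  74  72  73  68  73  63  63  65  65  58  22  21  20  22  22  22
   19  17  20  18  19]
 [ 70  70  70  74  72  70  18  21  17  18  19  18  20  22  23  20  22  18
   20  17  21  26  54]
 [ 69  68  69  73  68  99  22  21  21  21  22  21  20  19  17  21  23  31
   59  65  69  64  63]]
```

Force and pad contact both fell to zero at the predicted end point, so the blank has dropped in. I lift, turn the tool for a straight push along the pin's chord, and shut the fingers.

Emit:
{"method": "send_rows", "body": {
  "targets": [0,0,0,0,0,-0.3,0.2,0,0,0,0,0,-0.8,0.2,0,0,0,0,0,-0.8,0.2,0,0,-8.4,0,0,0,-1,0,0,-8.4,0,0,0,-1]
}}

```text
time_s: 10.95
eef_pos: [543.6, -103.0, 100.6]
ee_rot: [0.001, 0.457, 0.89, 0.0]
force: [-0.1, -0.2, -0.7]
grip_width: 0.183
grip_force: 0.0
```

Emit:
{"method": "send_rows", "body": {
  "targets": [0,0,-8.3,0,0,0,-1,0,0,-8.3,0,0,0,-1,0,0,0,-0.84,-0.07,0,-1,0,0,0,-0.84,-0.07,0,-1,0,0,0,-0.84,-0.07,0,-1]
}}

```text
time_s: 11.58
eef_pos: [655.7, -207.1, 100.4]
ee_rot: [0.001, 0.326, 0.945, -0.0]
force: [-0.0, 0.5, 0.3]
grip_width: -0.005
grip_force: 0.0
```

```bash
python3 - <<'E'
from h import *
s=monitor.sense();print(s['eef_pos'],s['ee_rot'],s['joints'],s['grip_width'])
a=cap('top','t9.png');b=cap('scene','s9.png')
hsv=cv2.cvtColor(a['img'],cv2.COLOR_RGB2HSV)
m=((hsv[...,1]>45)&(hsv[...,2]>180)).astype(np.uint8)
m[:, :262]=0;m[:,305:]=0;m[:185]=0;m[240:]=0
c=max(cv2.findContours(m,0,cv2.CHAIN_APPROX_NONE)[0],key=cv2.contourArea)
print(cv2.contourArea(c),cv2.fitEllipse(cv2.convexHull(c)),proj(a,[560.2,-152.9,20]),ray(a,*cv2.fitEllipse(cv2.convexHull(c))[0],20))
x=cv2.resize(a['img'][165:265,230:320],(400,444),interpolation=cv2.INTER_CUBIC)
y=cv2.resize(b['img'][165:265,200:290],(400,444),interpolation=cv2.INTER_CUBIC)
cv2.imwrite('pics/m9.png',np.hstack([x,y])[:,:,::-1])
E
```

```text
[ 655.6767002  -207.06475462  100.36881209] [ 7.91455632e-04  3.25807452e-01  9.45435805e-01 -1.30518896e-04] [-4.75835141e-01  7.53937881e-01  1.05717754e+00 -3.21696680e-05
  1.32887324e+00 -1.38289225e+00] -0.004561836907593499
11.0 ((298.0152587890625, 218.9433135986328), (2.438225746154785, 13.464215278625488), 24.915660858154297) [282.23988625 211.93425825] [ 540.99401017 -192.1802736    20.        ]
```

View pics/m9.png

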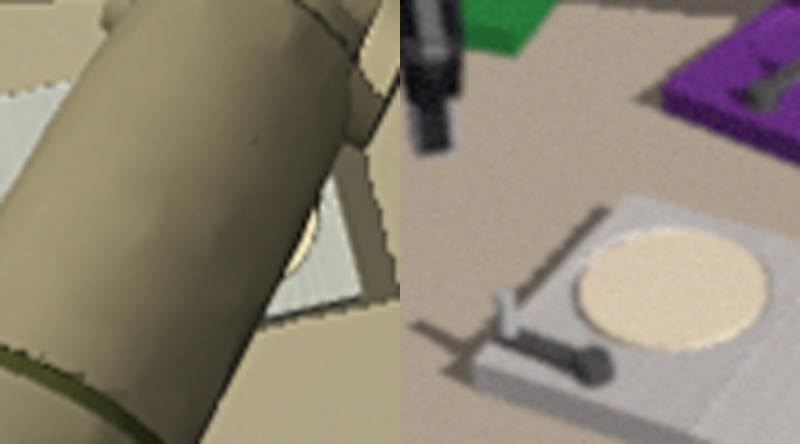

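The right half shows the blank seated flush in the recess, with a thin rim all round. The latch is still open, with its pin at (508,300). The shut fingertips are at (432,150), which I use to fix their true height.

```bash
python3 - <<'E'
from h import *
b=eyes.capture('scene')
for z in (90,100,110,120,130): print(z,[proj(b,[655.7-.788*i+.616*j,-207+.616*i+.788*j,z]).round(1).tolist() for i,j in((0,0),(11,14),(-11,14),(-11,-14))])
print(b['img'].sum(2)[180:206,198:218:2])
pv=np.array([223.7,232]);print(proj(b,[637.6,-186,52.5]))
E
```

```text
90 [[211.7, 215.6], [217.8, 218.7], [207.4, 220.2], [205.8, 212.6]]
100 [[211.3, 211.8], [217.4, 214.8], [207.0, 216.3], [205.4, 208.8]]
110 [[210.9, 208.0], [217.0, 211.0], [206.6, 212.5], [205.0, 205.0]]
120 [[210.5, 204.1], [216.6, 207.1], [206.1, 208.6], [204.5, 201.2]]
130 [[210.1, 200.2], [216.3, 203.2], [205.7, 204.7], [204.1, 197.3]]
[[468 379  82  59  85 145 118  57 148 437]
 [474 419 162  66  59 114  89  37 145 449]
 [463 447 159  43  74  90 105  31 155 459]
 [461 430 162  68  65  85  64  57 139 454]
 [467 434 178  66  62  57  70  59 136 441]
 [474 457 241  48  83  74  87  50 152 422]
 [468 468 289  51  92  70  66 119 214 446]
 [475 466 323  85  77  81  89 236 352 464]
 [471 475 380 157  72  68 109 342 459 468]
 [471 463 401 237  75  56 114 346 478 469]
 [461 468 421 262  95 100  93 340 471 466]
 [466 480 408 262 122 119 121 340 473 461]
 [463 462 418 289 140 129 109 335 479 474]
 [472 476 428 286 161 101 116 304 477 472]
 [465 471 435 297 154 119 106 278 467 460]
 [466 473 459 296 171 110  99 254 461 477]
 [464 475 461 311 183 112 126 241 467 462]
 [458 465 465 349 167 117 101 246 457 471]
 [467 474 469 356 192 142 161 285 471 470]
 [470 466 467 402 281 286 315 393 463 472]
 [472 466 467 422 408 437 449 456 464 463]
 [458 463 457 466 470 465 474 471 465 468]
 [458 472 456 467 472 465 473 463 466 460]
 [473 475 465 466 471 464 466 476 468 471]
 [462 455 464 478 461 461 458 464 461 472]
 [473 466 468 465 468 466 472 475 469 472]]
[225.90820446 229.10705219]
```

Emit:
{"method": "send_rows", "body": {
  "targets": [0,0,0,0,0,0.5,-1,0,0,0,0,0,0.5,-1,0,0,0,0,0,0.4,-1,0,0,0,0,0,0.2,-1,0,0,0,0,0,0.02,-1]
}}

```text
time_s: 12.35
eef_pos: [654.3, -205.5, 1.9]
ee_rot: [-0.0, 0.326, 0.945, 0.0]
force: [0.1, -0.8, 0.2]
grip_width: -0.002
grip_force: 0.0
```

```bash
python3 - <<'E'
from h import *
s=monitor.sense();print(s['eef_pos'],s['force'])
b=cap('scene','s10.png')
print(b['img'].sum(2)[212:248,202:234:2])
E
```

```text
[ 654.29228436 -205.48415014    1.85680297] [ 0.13372474 -0.75563079  0.24421204]
[[465 374  70  66  89 260 325 267  78 191 453 474 467 465 471 470]
 [468 382  94  74  91 251 330 285 142 186 438 464 473 464 476 460]
 [462 402 106  97 104 234 316 280 164 209 447 462 465 457 469 469]
 [475 411 141 123 120 214 294 267 176 195 441 467 477 473 458 473]
 [470 430 193 117 139 231 299 318 186 183 406 473 461 457 470 466]
 [475 468 295 100 158 231 345 356 212 176 411 471 476 460 467 461]
 [465 471 384 114 160 217 325 299 188 169 440 470 463 464 466 473]
 [464 474 455 176 130 170 260 230 151 169 446 467 466 461 472 476]
 [481 460 451 170  95 138 198 165  91 155 446 467 476 474 468 473]
 [459 470 428 166  67  80 127 123  68 176 457 473 460 474 474 457]
 [461 472 449 188  69  89 115 104  58 192 456 467 470 466 473 450]
 [475 481 465 229  47  72  81  52  33 210 458 474 469 477 481 408]
 [473 469 456 275  37  56  73  69  83 221 457 472 468 472 457 369]
 [472 472 471 327  68  89  80  80 161 310 461 479 466 469 395 284]
 [457 472 475 382 109 103  93 110 299 405 473 473 469 459 321 266]
 [482 465 474
[... 694 characters left out ...]
 293 326 502 507 515 517 512]
 [260 266 321 414 459 482 470 472 413 280 323 504 467 467 496 512]
 [266 263 264 316 420 468 470 433 332 254 299 490 412 360 438 509]
 [271 283 261 264 324 421 456 382 262 251 283 435 336 243 302 440]
 [328 338 339 275 266 315 368 295 265 295 231 288 242 222 223 292]
 [430 451 440 356 279 270 286 267 304 414 283 194 191 218 229 230]
 [471 481 473 433 342 270 265 272 394 522 436 321 222 184 205 223]
 [458 478 470 476 401 298 256 306 461 547 509 465 355 237 201 208]
 [475 466 482 467 460 344 265 354 506 523 515 522 490 362 280 196]
 [482 476 462 480 449 325 257 375 508 510 508 522 516 486 426 299]
 [475 471 466 454 391 271 262 342 418 468 492 522 514 528 505 436]]
```

Emit:
{"method": "send_rows", "body": {
  "targets": [0,0,0,0,0,0.06,-1,0,0,0,0.15,0,0,-1,0,0,0,0.15,0,0,-1,0,0,0,0.15,0,0,-1,0,0,0,0.15,0,0,-1]
}}

```text
time_s: 13.02
eef_pos: [624.2, -197.7, -0.8]
ee_rot: [0.004, 0.327, 0.945, -0.01]
force: [-20.1, -63.2, -5.9]
grip_width: -0.001
grip_force: 33.8
```

```bash
python3 - <<'E'
from h import *
b=cap('scene','s11.png')
print(b['img'].sum(2)[220:256,212:256:2])
E
```

```text
[[482 469 465 473 440 152  62  31  74  78 102 307 366 283 451 533 557 575
  557 577 592 588]
 [470 483 468 477 440 171  70  89  76 139 194 258 296 357 511 535 593 583
  575 581 581 582]
 [471 463 467 469 457 211  63  94  77 221 320 257 281 440 533 535 589 578
  569 579 581 579]
 [472 468 459 473 466 246 126  68  97 274 384 274 333 512 564 579 588 583
  584 578 586 591]
 [466 464 467 468 461 283 145  93  99 281 418 323 408 521 563 569 584 583
  580 586 583 580]
 [469 470 469 479 466 285 176 111 113 285 460 446 484 546 529 543 584 584
  580 589 585 585]
 [465 475 472 464 464 308 197 125 109 239 469 500 521 543 494 554 582 583
  586 580 583 579]
 [468 467 472 469 459 312 186 111 122 194 458 515 535 526 460 578 584 576
  577 587 590 588]
 [449 464 472 479 466 317 200 127 105 199 434 513 521 489 464 578 576 581
  590 587 578 581]
 [372 448 478 466 469 339 205 110 102 176 435 520 515 461 459 586 586 585
  581 583 587 590]
 [296 366 448 474 466 362 226 114 105 186 432 510 529 432 472 584 581 580
  587 594 583 585]
 [272 284 364 460 477 403 245 159 176 234 434 501 516 434 467 584 584 591
  5
[... 1548 characters left out ...]
0 447 335 268 159 199 225 242
  408 518 522 515]
 [286 275 323 373 365 374 412 455 502 507 515 502 427 319 156 195 229 243
  411 511 513 515]
 [354 280 325 383 370 370 382 395 440 481 505 502 499 427 229 200 229 285
  449 509 528 520]
 [439 350 332 383 375 376 367 365 375 407 459 476 506 496 351 252 282 379
  492 510 515 516]
 [469 442 389 387 381 379 356 364 362 376 378 421 482 511 459 386 403 482
  507 513 518 507]
 [460 472 452 421 397 378 366 372 364 369 363 371 400 457 490 491 504 512
  520 525 511 513]
 [473 478 468 454 434 389 376 378 373 368 367 364 366 384 428 490 510 510
  518 516 516 512]
 [473 467 465 473 473 443 418 372 371 365 382 361 355 368 375 404 463 496
  519 512 523 512]]
```

The wrist reads 66 N, almost purely along the latch arm: the pin doesn't slide across the finger face. I ease the tool outward at once, then follow the arc.

Emit:
{"method": "send_rows", "body": {
  "targets": [0,0,0,-0.05,-0.15,0,-1,0,0,0,0,0,0,-1]
}}

```text
time_s: 13.32
eef_pos: [621.3, -197.5, -1.6]
ee_rot: [0.0, 0.326, 0.945, -0.003]
force: [-8.6, -20.8, -1.5]
grip_width: -0.002
grip_force: 11.2
```

```bash
python3 - <<'E'
from h import *
b=cap('scene','s12.png')
H=np.array([636.6,-137.1])
s=monitor.sense();print(s['eef_pos'],s['force'],s['wrist_torque'])
e=np.array(s['eef_pos'][:2]);X=np.array([-.788,.616]);Y=np.array([.616,.788])
for q in (1.4,1.2,1.1,1.0,.9,.8,.6):
    c,sn=np.cos(q),np.sin(q);d=-c*np.array([.979,.203])-sn*np.array([-.203,.979]);p=H+50*d
    print(q,p.round(1),'base',proj(b,[*p,28.5]).round(1),'top',proj(b,[*p,52.5]).round(1),'rel tool',((p-e)@X).round(1),((p-e)@Y).round(1))
print(proj(b,[*H,32.5]))
E
```

```text
[ 621.29663921 -197.45066363   -1.63449976] [ -8.33254092 -20.82133778  -0.37776819] [-3.3300407   1.31833708  0.20782965]
1.4 [ 638.3 -187.1] base [226.1 237.7] top [225.3 229.1] rel tool -7.0 18.6
1.2 [ 628.3 -186.4] base [229.4 235.6] top [228.7 227. ] rel tool 1.3 13.0
1.1 [ 623.4 -185.3] base [231.2 234.7] top [230.6 226.1] rel tool 5.8 10.9
1.0 [ 618.7 -183.8] base [233.2 233.9] top [232.5 225.3] rel tool 10.5 9.2
0.9 [ 614.1 -181.8] base [235.3 233.3] top [234.6 224.7] rel tool 15.3 8.0
0.8 [ 609.8 -179.3] base [237.4 232.7] top [236.8 224.2] rel tool 20.3 7.2
0.6 [ 601.9 -173.1] base [241.8 232.1] top [241.2 223.5] rel tool 30.3 7.2
[243.38236934 244.77074303]
```

Emit:
{"method": "send_rows", "body": {
  "targets": [0,0,0,-0.127,-0.32,0,-1,0,0,0,-0.394,0.308,0,-1,0,0,0,0.154,0.147,0,-1,0,0,0,0.154,0.147,0,-1,0,0,0,0,0,0,-1]
}}

```text
time_s: 14.0
eef_pos: [642.9, -185.9, -2.0]
ee_rot: [-0.0, 0.325, 0.946, 0.0]
force: [-0.3, -0.3, -0.6]
grip_width: -0.002
grip_force: 0.0
```

```bash
python3 - <<'E'
from h import *
s=monitor.sense();print(s['eef_pos'],s['force'])
H=np.array([636.6,-137.1]);ex=np.array([.979,.203]);ey=np.array([-.203,.979]);X=np.array([-.788,.616]);Y=np.array([.616,.788])
p=None
for f in np.arange(1.5,.05,-.12):
    n=H+50*(-np.cos(f)*ex-np.sin(f)*ey)
    if p is not None: print(round(f,2),n.round(1),((n-p)@X/60).round(3),((n-p)@Y/60).round(3))
    p=n
E
```

```text
[ 642.94982779 -185.88920687   -2.00178637] [-0.25955042 -0.32813138 -0.55592357]
1.38 [ 637.3 -187.1] 0.074 -0.067
1.26 [ 631.3 -186.8] 0.082 -0.058
1.14 [ 625.4 -185.8] 0.088 -0.048
1.02 [ 619.6 -184.1] 0.093 -0.037
0.9 [ 614.1 -181.8] 0.097 -0.025
0.78 [ 608.9 -178.7] 0.099 -0.014
0.66 [ 604.2 -175.1] 0.1 -0.002
0.54 [ 599.8 -171. ] 0.099 0.01
0.42 [ 596.  -166.3] 0.097 0.022
0.3 [ 592.8 -161.3] 0.094 0.034
0.18 [ 590.3 -155.8] 0.089 0.045
0.06 [ 588.3 -150.2] 0.083 0.055
```

Emit:
{"method": "send_rows", "body": {
  "targets": [0,0,0,0.074,-0.067,0,-1,0,0,0,0.082,-0.058,0,-1,0,0,0,0.088,-0.048,0,-1,0,0,0,0.093,-0.037,0,-1]
}}

```text
time_s: 14.5
eef_pos: [619.3, -184.9, -2.1]
ee_rot: [0.0, 0.326, 0.945, 0.0]
force: [1.0, -0.4, -0.6]
grip_width: 0.0
grip_force: 0.3
```

Emit:
{"method": "send_rows", "body": {
  "targets": [0,0,0,0.097,-0.025,0,-1,0,0,0,0.099,-0.014,0,-1]
}}

```text
time_s: 14.75
eef_pos: [608.8, -179.2, -2.2]
ee_rot: [0.0, 0.326, 0.945, -0.0]
force: [2.1, -0.3, 0.6]
grip_width: -0.001
grip_force: 0.4
```

Now about 1 N in the tangential direction, so the latch is moving. I continue round.

Emit:
{"method": "send_rows", "body": {
  "targets": [0,0,0,0.1,-0.002,0,-1,0,0,0,0.099,0.01,0,-1]
}}

```text
time_s: 15.0
eef_pos: [599.7, -171.3, -2.2]
ee_rot: [0.0, 0.326, 0.945, -0.0]
force: [0.9, 0.5, 0.2]
grip_width: -0.003
grip_force: 0.4
```

Emit:
{"method": "send_rows", "body": {
  "targets": [0,0,0,0.05,0.01,0,-1,0,0,0,0.047,0.012,0,-1]
}}

```text
time_s: 15.25
eef_pos: [596.1, -166.9, -2.2]
ee_rot: [0.0, 0.326, 0.945, -0.0]
force: [0.0, 0.2, -0.3]
grip_width: -0.003
grip_force: 0.3
```

```bash
python3 - <<'E'
from h import *
b=cap('scene','s13.png');print(proj(b,[587.7,-147.3,52.5]),proj(b,[587.7,-147.3,28.5]))
print(b['img'].sum(2)[208:246:2,232:270:2])
E
```

```text
[254.27908806 224.80669254] [254.66583719 233.37282151]
[[455 463 395 100  81  71 101 269 339 252 186 454 477 470 464 474 466 476
  467]
 [467 459 449 184 121 112 125 242 303 254 162 380 518 509 489 481 474 471
  466]
 [469 474 459 256  90 125 142 235 344 334 192 251 513 531 530 527 517 491
  480]
 [477 464 467 326  68  92 152 203 273 242 131 253 511 523 527 534 533 521
  521]
 [467 474 474 386 102  66  93 110 124 117  66 379 572 597 601 590 581 561
  548]
 [464 476 449 307 124  61  69  85  86  40 135 508 589 597 593 592 595 591
  595]
 [467 451 363 278 200  84  69  78  87 191 290 562 589 580 593 589 583 597
  592]
 [440 302 287 437 337 142  58  60 200 479 546 573 579 583 584 591 588 589
  587]
 [363 250 352 492 342 233 119 115 178 455 484 516 579 595 586 593 587 585
  589]
 [255 290 300 384 371 222 114  90 160 305 437 520 576 590 589 585 593 585
  592]
 [283 297 300 276 243 237 124 106 138 262 425 539 586 587 582 585 596 574
  587]
 [307 305 295 265 288 256 137 147 176 286 425 527 574 585 587 585 587 582
  579]
 [403 316 297 270 313 357 355 381 385 408 416 470 523 588 589 589 588 593
  585]
 [526 499 456 376 349 525 554 475 314 256 336 354 483 574 590 575 582 588
  591]
 [514 519 519 519 389 433 572 392 251 219 228 372 572 587 582 580 586 580
  581]
 [524 517 514 515 510 412 392 289 225 232 292 530 582 591 582 585 579 582
  586]
 [516 514 517 523 515 476 307 218 232 238 455 584 584 593 589 594 583 583
  583]
 [505 520 521 518 446 298 239 214 236 343 484 549 573 564 581 590 587 622
  622]
 [519 499 429 431 303 228 229 236 303 498 506 509 515 513 532 538 528 527
  512]]
```

Emit:
{"method": "send_rows", "body": {
  "targets": [0,0,0,0.047,0.017,0,-1,0,0,0,0.047,0.017,0,-1]
}}

```text
time_s: 15.55
eef_pos: [593.4, -162.4, -2.1]
ee_rot: [0.001, 0.326, 0.945, -0.0]
force: [4.6, -8.3, -2.0]
grip_width: 0.005
grip_force: 3.8
```

Emit:
{"method": "send_rows", "body": {
  "targets": [0,0,0,0.02,0.015,0,-1,0,0,0,0,0,0,-1]
}}

```text
time_s: 15.8
eef_pos: [593.5, -162.4, -1.9]
ee_rot: [0.002, 0.326, 0.945, -0.001]
force: [3.2, -10.0, -3.7]
grip_width: -0.001
grip_force: 4.3
```

Emit:
{"method": "send_rows", "body": {
  "targets": [0,0,0,-0.25,-0.15,0,-1,0,0,0,-0.25,-0.15,0,-1,0,0,0,0,0,-0.8,-1,0,0,0,0,0,-0.8,-1,0,0,0,0,0,0,-1]
}}

```text
time_s: 16.42
eef_pos: [607.0, -194.4, 97.8]
ee_rot: [0.003, 0.326, 0.945, -0.0]
force: [-0.2, -0.3, -0.9]
grip_width: -0.006
grip_force: 0.0
```

```bash
python3 - <<'E'
from h import *
s=monitor.sense();print(s['eef_pos'],s['force'],s['time_s'])
b=cap('scene','s14.png')
f=lambda p:b['img'].sum(2)[p]
H=np.array([636.6,-137.1]);ex=np.array([.979,.203]);ey=np.array([-.203,.979])
for q in(0,.1,.2):
  d=-np.cos(q)*ex-np.sin(q)*ey;p=H+50*d;print(q,proj(b,[*p,52.5]),proj(b,[*(H+30*d),28.5]))
print(f(np.s_[218:246:1,240:270:2]))
g=cv2.cvtColor(b['img'],cv2.COLOR_RGB2GRAY);m=np.zeros_like(g);m[222:252,235:262]=(g[222:252,235:262]<85)
ys,xs=np.nonzero(m)
vx,vy,x0,y0=cv2.fitLine(np.c_[xs,ys].astype(np.float32),cv2.DIST_L1,0,.01,.01).ravel();print('arm line',vx,vy,x0,y0)
E
```

```text
[ 606.98395289 -194.4169506    97.80375942] [-0.20295451 -0.33001774 -0.93381668] 16.425
0 [254.31109576 224.80432445] [250.2918511  238.40635056]
0.1 [252.27918262 224.25924731] [249.07539784 238.06674175]
0.2 [250.16247684 223.84364604] [247.80606008 237.80730523]
[[295 466 531 546 580 605 621 592 591 599 585 596 587 583 592]
 [366 514 523 571 579 559 597 586 584 581 583 589 595 578 579]
 [457 527 568 582 551 569 580 592 573 585 588 594 588 586 581]
 [511 534 592 587 577 580 583 579 585 579 572 588 586 586 593]
 [533 550 597 582 590 587 580 587 585 594 589 592 584 586 581]
 [571 573 592 575 583 582 573 567 574 580 584 584 584 588 586]
 [555 579 590 584 587 584 543 517 557 582 586 587 590 586 585]
 [523 548 585 580 589 581 502 492 549 587 587 590 588 590 591]
 [492 552 578 580 579 567 426 484 554 591 583 589 593 590 576]
 [456 574 589 593 585 569 405 460 534 575 589 587 585 585 580]
 [436 537 570 583 592 587 426 456 522 579 578 600 587 586 588]
 [339 405 528 580 584 583 434 446 515 583 587 578 592 583 593]
 [313 334 392 522 570 583 433 452 531 573 583 579 589 583 587]
 [357 392 330 
[... 282 characters left out ...]
6 588 584 583 588]
 [379 446 583 539 383 252 211 239 386 579 586 592 589 587 595]
 [460 376 541 446 300 221 222 284 495 588 594 587 599 591 594]
 [508 402 444 440 264 224 220 365 555 587 587 591 589 585 591]
 [522 460 344 336 229 240 247 448 587 591 582 587 584 584 578]
 [517 474 315 247 220 222 313 521 601 600 588 584 595 587 590]
 [512 436 264 232 226 238 378 568 585 582 586 587 582 605 608]
 [502 380 239 226 236 275 432 549 570 552 576 592 594 625 617]
 [418 286 223 224 242 347 478 503 521 541 566 583 576 580 546]
 [300 226 228 227 269 436 509 508 517 519 532 533 524 527 519]
 [245 223 230 243 329 488 516 517 525 512 523 513 502 522 521]]
arm line 0.70702076 -0.7071928 246.98808 242.01192
```

The pin top is now at column 254, row 225, against a predicted (254.3, 224.8) for fully closed. The stop was felt at about 10 N, and the tool is clear. I hand the job in.

```bash
python3 -c "
from rig import job
print(job.finish_job())"
```

```text
the job is handed in; nothing more can be done
None
```

I slid the blank flat into the grey holder's recess, pushed the latch round to its stop over it, and handed the job in after about 16.5 s of robot time; the hand-in call gave no verdict.

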